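# Dock the cabin lights in their gimballed charging cups

## Task

Get the cabin lights charging for the night watch: seat every light on the chart table fully home, upright, in the rocking cup with the ring of its own colour, and let go. Once all are in, check that they ride freely: going from the smallest light to the largest, rock each one in its cup about ten degrees to one side and let it swing back level before the next. Then start the charger by pressing the white, the yellow and the red key fully down, one at a time in that order, never the black one, and leave the lights home in their cups, the keys up and the other things on the table where they are.

Things in the scene. Friction and masses are not known exactly. Their poses are not given: they have to be found in the camera images.
- light_s: small cabin light, orange collar and band (may be absent), 0.2 kg, 76 mm tall, round: metal foot 26 mm high widening upward from 24 to 43 mm diameter, orange collar 48 mm across at 26 to 31 mm, white head 36 mm in diameter from 31 to 76 mm (grip this). Origin: centre of the underside, z up the light. Stands upright on the table at the start
- cup_s_seat (a point): on the axis of the small cup (black, orange ring round the rim): where the underside of the seated small light comes to rest, 40 mm above the table, 24 mm below the rim. z up out of the cup, y along its pivot, which is level and 22 mm above this point. The conical bore matches the light's foot; seated, the collar is 2 mm clear of the rim
- stand_s: fixed grey and steel stand of the small cup: base 90 mm (x) by 104 mm (y), 8 mm thick; two uprights 47 mm to either side along y, 70 mm high, carry the cup. Origin: centre of the underside
- cup_s (a joint): rocking angle of the small cup about its pivot, rad, -0.35 to 0.35, 0 level; positive leans the top of the light towards +x of cup_s_seat, negative towards -x. A soft spring (0.3 N m per rad) brings it back level when let go
- light_m: medium cabin light, green collar and band (may be absent), 0.2 kg, 76 mm tall, round: metal foot 26 mm high widening upward from 33 to 52 mm diameter, green collar 57 mm across at 26 to 31 mm, white head 36 mm in diameter from 31 to 76 mm (grip this). Origin: centre of the underside, z up the light. Stands upright on the table at the start
- cup_m_seat (a point): on the axis of the medium cup (black, green ring round the rim): where the underside of the seated medium light comes to rest, 40 mm above the table, 24 mm below the rim. z up out of the cup, y along its pivot, which is level and 22 mm above this point. The conical bore matches the light's foot; seated, the collar is 2 mm clear of the rim
- stand_m: fixed grey and steel stand of the medium cup: base 90 mm (x) by 104 mm (y), 8 mm thick; two uprights 47 mm to either side along y, 70 mm high, carry the cup. Origin: centre of the underside
- cup_m (a joint): rocking angle of the medium cup about its pivot, rad, -0.35 to 0.35, 0 level; positive leans the top of the light towards +x of cup_m_seat, negative towards -x. A soft spring (0.3 N m per rad) brings it back level when let go
- light_l: large cabin light, blue collar and band (may be absent), 0.2 kg, 76 mm tall, round: metal foot 26 mm high widening upward from 42 to 61 mm diameter, blue collar 66 mm across at 26 to 31 mm, white head 36 mm in diameter from 31 to 76 mm (grip this). Origin: centre of the underside, z up the light. Stands upright on the table at the start
- cup_l_seat (a point): on the axis of the large cup (black, blue ring round the rim): where the underside of the seated large light comes to rest, 40 mm above the table, 24 mm below the rim. z up out of the cup, y along its pivot, which is level and 22 mm above this point. The conical bore matches the light's foot; seated, the collar is 2 mm clear of the rim
- stand_l: fixed grey and steel stand of the large cup: base 90 mm (x) by 104 mm (y), 8 mm thick; two uprights 47 mm to either side along y, 70 mm high, carry the cup. Origin: centre of the underside
- cup_l (a joint): rocking angle of the large cup about its pivot, rad, -0.35 to 0.35, 0 level; positive leans the top of the light towards +x of cup_l_seat, negative towards -x. A soft spring (0.3 N m per rad) brings it back level when let go
- key_white_top (a point): centre of the top face of the round white key (first key), 28 mm in diameter, 34 mm above the table when up, pressed straight down; its round metal housing is 44 mm across and 24 mm high; the four keys stand in a square, 56 mm apart, on a grey plate 12 mm thick
- key_white (a joint): travel of the white key in m, 0 up, 0.006 fully down; springs back; needs 1.5 N to start and 5 N fully down
- key_yellow_top (a point): centre of the top face of the round yellow key (second key), 28 mm in diameter, 34 mm above the table when up, pressed straight down; its round metal housing is 44 mm across and 24 mm high; the four keys stand in a square, 56 mm apart, on a grey plate 12 mm thick
- key_yellow (a joint): travel of the yellow key in m, 0 up, 0.006 fully down; springs back; needs 1.5 N to start and 5 N fully down
- key_red_top (a point): centre of the top face of the round red key (third key), 28 mm in diameter, 34 mm above the table when up, pressed straight down; its round metal housing is 44 mm across and 24 mm high; the four keys stand in a square, 56 mm apart, on a grey plate 12 mm thick
- key_red (a joint): travel of the red key in m, 0 up, 0.006 fully down; springs back; needs 1.5 N to start and 5 N fully down
- key_black_top (a point): centre of the top face of the round black key (cancel key, to be left alone), 28 mm in diameter, 34 mm above the table when up, pressed straight down; its round metal housing is 44 mm across and 24 mm high; the four keys stand in a square, 56 mm apart, on a grey plate 12 mm thick
- key_black (a joint): travel of the black key in m, 0 up, 0.006 fully down; springs back; needs 1.5 N to start and 5 N fully down
- egg_cup: white ceramic egg cup, 48 mm across, 60 mm high, origin centre of its underside; leave alone
- carabiner: steel carabiner lying flat, about 100 by 54 mm, 10 mm thick, origin at its middle on the table; leave alone
- ear_defenders: yellow ear defenders lying on the table, about 85 (plus the headband reaching out to 116 mm towards +x) by 176 mm, 70 mm high, origin under the middle between the two shells; leave alone
- first_aid_case: green plastic first-aid case with a white sliding door on top, fixed, 110 by 220 mm, 85 mm high (90 at the grip), origin centre of its underside; leave alone
Mind the look-alikes: they are no part of the job. Leave any purple look-alike of the stand_s alone.

How it is judged:
By the outcome, as a careful person would: the job done as asked, in the order asked, and still so for the second after the job is handed in, with the robot touching nothing.
Of light_s, light_m, light_l only 2 to 3 are there at a start; the rules pass over those that are not, and their reading is None.
At some moment in a run one of light_s, light_m, light_l may be knocked a few centimetres aside while the robot is not near it.
Once in a run the grip may slacken for a moment while it holds something.
It also fails if it takes over 210 s, if anything falls off the work surface, if the arm or the gripper's body presses on something with over 40 N, if the wrist force passes 120 N, or if a joint passes its speed limit or range.

## Robot

A 7-joint arm with a two-finger parallel gripper is mounted at the origin on the work surface. World frame = base frame: x ahead of the robot, y to its left, z up, the work surface at z = 0. Lengths are in mm, angles in rad, forces in N, time in s.
With the tool pointing down it reaches from about 400 to 900 mm from the base axis. Payload 5.6 kg.
Tool frame: the origin (TCP) lies midway between the tips of the shut fingers; the grasp point (between the pads) lies 19 mm behind it; z points along the fingers, y is the line along which they close (so a half turn about z gives the same grasp; the last joint's range is limited). The gripper opens to 92 mm and grips with 3 to 60 N. Pads are 20 mm wide; open, the fingers measure 128 mm over their backs; the gripper's body (75 mm by 189 mm) begins 69 mm behind the grasp point.
Start: joints at [1.097, 0.468, -0.012, 1.603, 0.006, 1.071, -0.056], TCP at [271.4, -590.636, 214.592] pointing down, gripper open.
Joint ranges: [-2.53, 2.53], [-0.31, 2.02], [-1.57, 1.55], [0.28, 2.44], [-1.29, 4.43], [0.15, 1.84], [-2.92, 2.92]. Speed limits (rad/s): [2.57, 2.57, 3.14, 3.14, 3.14, 3.14, 3.14].

## Interface

Orientations are given as a rotation vector (axis times angle).
In Python, from cell import robot, grip, kin, viewer gives the robot as it stands. Calls block until the motion is done:
- robot.movep(position, orientation): joint-space move of the TCP to a pose.
- robot.servo_line(position, feed=150, rotation=None): straight line of the TCP; rotation=None keeps the orientation; feed is the mean speed in mm/s.
- robot.goto_joints(angles): joint-space move.
- grip(opening, newtons=None): opening from 0.0 (shut) to 1.0 (fully open); newtons is the grip in N (None keeps the last); returns when the fingers have stopped.
- robot.hold(seconds).
- kin.ik(position, orientation): joint angles nearest the present ones, or None.
- robot.observe(): the state.
- viewer.read_camera(name): name is "side" or "top"; returns the picture (384x512x3 uint8, red, green, blue); there is no depth.
- viewer.camera_info(name): a dict with "camera_matrix" (3x3 intrinsics, pixels), "k1" (the pictures are not rectified: a ray, as slopes to the right and down, at radius r is drawn at 1 + k1 r^2 times it, then the intrinsics apply), "R" (3x3) and "t" (3): a world point X has camera coordinates R X + t. Camera axes: x right, y down, z forward; pixel columns grow to the right and rows downward; lengths in mm; the calibration is good to about 2 mm. A picture is of the moment at which its call begins. camera_info takes no time and is no camera call.
A pose or a line that the arm cannot do raises robot.IKError and nothing moves.
- robot.job_done(): hands the job in; it is judged then, once.
Trained networks look in the newest picture that a camera, given by its name, has taken for a name from the list of things; names that differ only in an ending like _2 or _b are one class to them, and where a whole thing is asked for, a point or a joint stands for the part that bears it (a point fixed in the world has none). Each returns a list of dicts, best first, with "confidence" (0 to 1); they miss things now and then, are a little off and sometimes report something else, mostly with a low value. They report only what shows in the picture. A call takes as long as a camera call. They do not tell look-alikes from the thing itself.
- viewer.silhouettes(name, camera): "mask" (384x512 bool, what is visible of it).
- viewer.pinpoint(name, camera): "at" ([x, y, z] in mm, in the coordinates of the camera as it stood for that picture, good to about 4 mm: a listed point, or the origin of a listed thing).
The state is a dict: "t": time; "joints": joint angles; "joint_velocities": joint speeds; "joint_torque": joint torques, N m; "tcp_pos": TCP position; "tcp_rot": TCP orientation; "contact_force": force on the tool from outside, world axes, zero at the start; "wrist_torque": the same for the moment, N m; "grip_width": opening from 0.0 (shut) to 1.0 (fully open); "grip_force": force on a finger pad.
Only numpy, scipy, OpenCV 4.12 (cv2) and the standard library are available. Lean on these libraries where they do the work, as an engineer would, in place of code of your own. Each camera call takes 0.05 s, during which the arm holds its last target. There are 200 camera calls.

## Working session

There is one attempt and no reset: what is moved stays moved. The work goes in short steps, each a Python script; the robot and the scene stay as the last script left them, time stands still between calls to the robot, and variables do not carry over. Pictures are saved under pics/ and viewed, at most 14 in all, crops included, and the job is handed in when it is done.

```bash
ls; mkdir -p pics; python3 - <<'E'
from cell import robot, grip, kin, viewer
import cv2, numpy as np
for c in ("side","top"):
    im=viewer.read_camera(c); cv2.imwrite(f"pics/{c}0.png",cv2.resize(im[:,:,::-1],(800,600),interpolation=cv2.INTER_CUBIC))
    i=viewer.camera_info(c); R=np.array(i["R"]);t=np.array(i["t"]); print(c,np.array(i["camera_matrix"]).round(1).tolist(),i["k1"],(-R.T@t).round(),R.round(3).tolist())
    for n in ["light_s","light_m","light_l","cup_s_seat","cup_m_seat","cup_l_seat","stand_s","stand_m","stand_l","key_white_top","key_yellow_top","key_red_top","key_black_top","egg_cup","carabiner","ear_defenders","first_aid_case"]:
        r=viewer.pinpoint(n,c)
        print(n,[(round(d["confidence"],2),(R.T@(np.array(d["at"])-t)).round().tolist()) for d in r])
print(robot.observe())
E
```

```text
pics
side [[376.0, 0.0, 257.2], [0.0, 376.0, 191.9], [0.0, 0.0, 1.0]] -0.000863420469873232 [528. 781. 628.] [[-0.998, -0.068, 0.012], [-0.05, 0.593, -0.804], [0.048, -0.802, -0.595]]
light_s [(0.84, [434.0, 2.0, -3.0]), (0.75, [449.0, -184.0, 0.0]), (0.61, [609.0, -6.0, 4.0]), (0.57, [444.0, 160.0, 2.0]), (0.34, [585.0, 173.0, 39.0])]
light_m [(0.84, [434.0, 2.0, -3.0]), (0.75, [449.0, -184.0, 0.0]), (0.61, [609.0, -6.0, 4.0]), (0.57, [444.0, 160.0, 2.0]), (0.34, [585.0, 173.0, 39.0])]
light_l [(0.84, [434.0, 2.0, -3.0]), (0.75, [449.0, -184.0, 0.0]), (0.61, [609.0, -6.0, 4.0]), (0.57, [444.0, 160.0, 2.0]), (0.34, [585.0, 173.0, 39.0])]
cup_s_seat [(0.75, [338.0, 299.0, 38.0]), (0.7, [610.0, -9.0, 39.0])]
cup_m_seat [(0.67, [589.0, 174.0, 40.0])]
cup_l_seat [(0.61, [600.0, -205.0, 38.0]), (0.42, [432.0, -0.0, -0.0]), (0.3, [585.0, 177.0, 40.0])]
stand_s [(0.94, [591.0, 176.0, -6.0]), (0.94, [603.0, -203.0, 0.0]), (0.83, [332.0, 300.0, 3.0]), (0.56, [612.0, -6.0, 2.0]), (0.27, [470.0, 369.0, 30.0])]
stand_m [(0.94, [591.0, 176.0, -6.0]), (0.94, [603.0, -203.0, 0.0]), (0.83, [332.0, 3
[... 2041 characters left out ...]
ray([ 1.09701994,  0.46750147, -0.01158651,  1.60268098,  0.00599848,
        1.07140573, -0.05632558]), 'joint_velocities': array([-0.00106776,  0.0001694 , -0.00029452, -0.00136947, -0.0001971 ,
        0.00049156, -0.00020705]), 'joint_torque': array([ 1.00104262e-05, -5.20393574e+01, -1.24466416e-02, -2.44043291e+01,
       -5.67681959e-02,  1.13183772e-02,  6.58047202e-05]), 'tcp_pos': array([ 271.38486876, -590.65286343,  214.59928774]), 'tcp_rot': array([ 3.06899001e+00,  6.71263062e-01, -5.10396684e-05]), 'contact_force': array([-0.32468445, -0.28866587,  0.06418619]), 'wrist_torque': array([ 0.01845772, -0.02435066, -0.01460469]), 'grip_force': 0.0, 'grip_width': 0.9973398074950396}
```

View pics/side0.png

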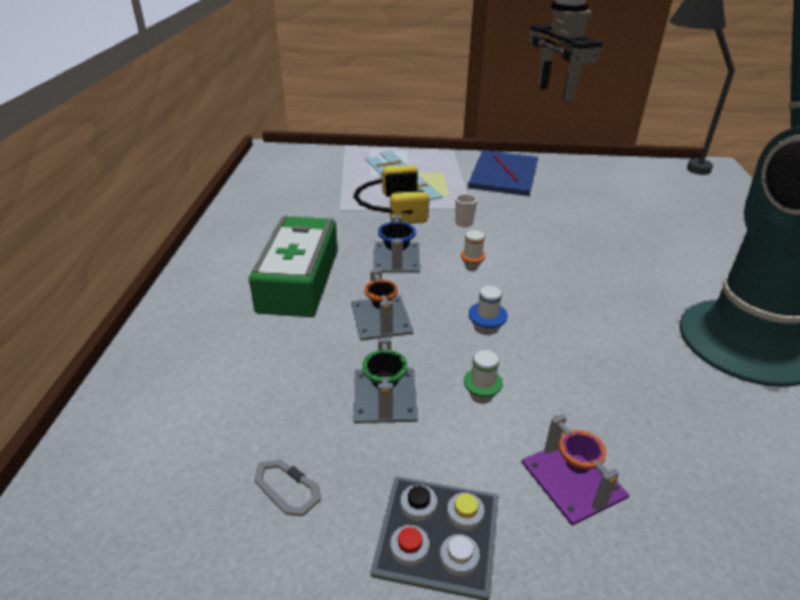

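View pics/top0.png

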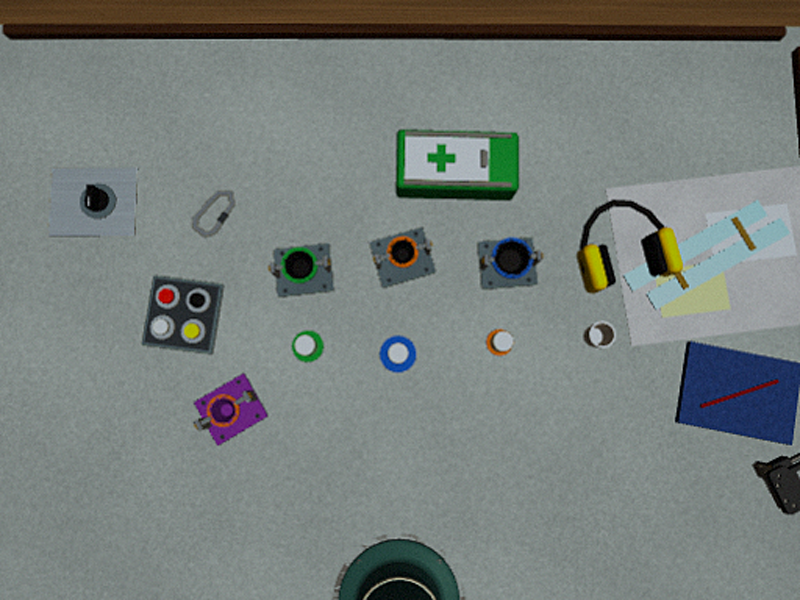

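The pictures show all three lights present. In the top view, green is at (307,346), blue at (398,353) and orange at (501,342). The cups are at (299,265) green, (402,252) orange and (512,258) blue. The purple stand at (230,410) is the look-alike. Next I'll refine the positions by colour.

```bash
cat > h.py <<'E'
from cell import robot, grip, kin, viewer
import cv2, numpy as np
from scipy.spatial.transform import Rotation as Ro
HUE={"s":(5,17),"m":(45,85),"l":(100,122)}
LIGHT0={"s":(451,-182),"m":(447,162),"l":(432,3)}
CUP0={"s":(612,-6),"m":(588,175),"l":(601,-203)}
def plane(px,cam,z):
    """pixels -> world xy on the plane z"""
    i=viewer.camera_info(cam); R=np.array(i["R"]); t=np.array(i["t"])
    d=np.array([i["k1"],0,0,0,0.])
    n=cv2.undistortPoints(np.float64(px).reshape(-1,1,2),np.array(i["camera_matrix"]),d)[:,0]
    ray=np.c_[n,np.ones(len(n))]@R; o=-R.T@t
    return (o+ray*((z-o[2])/ray[:,2])[:,None])[:,:2]
def ring(im,cam,k,near,z,rad=60):
    """centre, radius of the coloured ring of size k near a place"""
    hsv=cv2.cvtColor(im,cv2.COLOR_RGB2HSV); lo,hi=HUE[k]
    m=cv2.inRange(hsv,(lo,110,50),(hi,255,255))
    v,u=np.nonzero(m)
    if len(u)==0: return None
    P=plane(np.c_[u,v],cam,z); P=P[np.hypot(*(P-near).T)<rad]
    if len(P)<8: return None
    c,r=cv2.minEnclosingCircle(np.float32(P)); return np.round(c,1),round(r,1),len(P)
def rot(yaw,tilt=0): # tool down, tool y along the pivot; tilt leans the top towards +x'
    return (Ro.from_euler("z",yaw)*Ro.from_euler("y",tilt)*Ro.from_euler("x",np.pi)).as_rotvec()
def shot(name,cam="top",box=None,im=None):
    im=viewer.read_camera(cam) if im is None else im
    if box: im=im[box[1]:box[3],box[0]:box[2]]
    s=min(800/im.shape[1],600/im.shape[0])
    cv2.imwrite(f"pics/{name}.png",cv2.resize(im[:,:,::-1],None,fx=s,fy=s,interpolation=cv2.INTER_CUBIC))
E
python3 - <<'E'
from h import *
for cam in ("top","side"):
    im=viewer.read_camera(cam)
    for k in "sml": print(cam,k,"light",ring(im,cam,k,LIGHT0[k],29),"cup",ring(im,cam,k,CUP0[k],62))
    for s in viewer.silhouettes("stand_s",cam):
        m=cv2.morphologyEx(s["mask"].astype(np.uint8),cv2.MORPH_OPEN,np.ones((3,3)) )
        v,u=np.nonzero(m); P=plane(np.c_[u,v],cam,8)
        print(round(s["confidence"],2),P.mean(0).round(),cv2.minAreaRect(np.float32(P)))
    if cam=="top": shot("stands",im=im,box=(160,130,360,240))
E
```

```text
top s light (array([ 453.5, -180.7]), 23.7, 80) cup (array([612.9,  -7.2]), 28.4, 158)
top m light (array([448. , 162.8]), 27.7, 159) cup (array([589.6, 175.3]), 33.2, 189)
top l light (array([433.6,   1.7]), 32.4, 280) cup (array([ 601.5, -202.1]), 38.0, 207)
0.95 [ 602. -201.] ((601.5475463867188, -205.52108764648438), (88.8478012084961, 120.25918579101562), 4.080833911895752)
0.87 [336. 302.] ((334.2469787597656, 306.0843200683594), (89.35102081298828, 120.53778076171875), 28.347719192504883)
0.79 [589. 176.] ((589.0997924804688, 180.49472045898438), (91.11891174316406, 112.89083099365234), 6.475173473358154)
0.77 [614.  -5.] ((615.076171875, -7.457649230957031), (90.57357788085938, 112.9979476928711), 16.948930740356445)
side s light (array([ 443.8, -195.8]), 42.9, 65) cup (array([613.3,   5.8]), 42.8, 124)
side m light (array([445.9, 162.7]), 27.4, 154) cup (array([587.7, 174.7]), 33.4, 172)
side l light (array([431.4,   1.5]), 33.7, 192) cup (array([ 597.2, -200.7]), 40.1, 103)
0.78 [588. 160.] ((590.4761962890625, 140.15560913085938), (89.72530364990234, 179.68783569335938), 6.695517063140869)
0.72 [537. 403.] ((536.3878173828125, 403.45819091796875), (27.00626564025879, 31.049041748046875), 4.194766044616699)
0.72 [692. 345.] ((695.1961059570312, 340.17535400390625), (52.837379455566406, 100.04974365234375), 50.39323425292969)
0.71 [ 599. -236.] ((599.7842407226562, -255.79693603515625), (85.56758880615234, 217.3523406982422), 3.212324857711792)
0.62 [333. 293.] ((334.13604736328125, 279.0142822265625), (119.34524536132812, 144.84170532226562), 31.53069305419922)
0.58 [612. -26.] ((621.1336059570312, -49.65800476074219), (90.41152954101562, 201.07142639160156), 15.639179229736328)
```

View pics/stands.png

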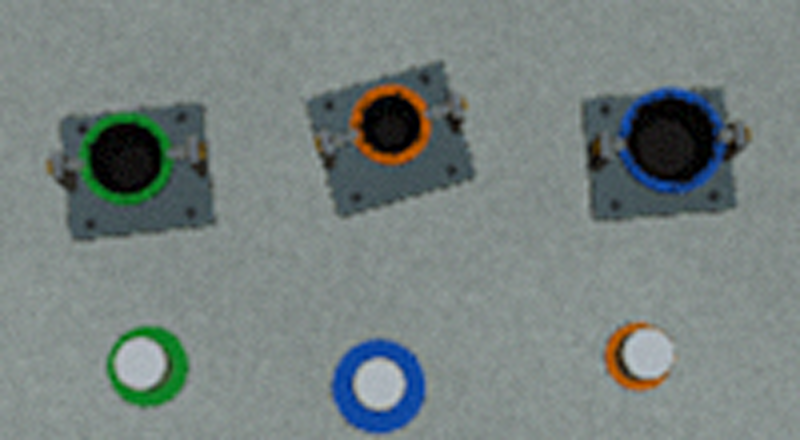

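```bash
cat >> h.py <<'E'
YAW={k:np.radians(v) for k,v in dict(s=16.3,m=6.6,l=3.6).items()}
CUP={"s":(612.8,-7),"m":(589,175.2),"l":(601,-202.2)}
def st():
    o=robot.observe(); return round(o["t"],1),o["tcp_pos"].round(1).tolist(),"w%.3f"%o["grip_width"],"g%.1f"%o["grip_force"],o["contact_force"].round(1).tolist()
def find(k,z=29):
    im=viewer.read_camera("top"); r=ring(im,"top",k,LIGHT0[k],z,110); return r
def pick(k,xy):
    r=rot(YAW[k]); grip(1.0,30)
    robot.movep([*xy,170],r); robot.servo_line([*xy,42],150); grip(0.0,30); print("grip",st())
    robot.servo_line([*xy,170],200); print("up",st())
def place(k):
    c=CUP[k]; robot.movep([*c,170],rot(YAW[k])); print("over",st())
def seat(k,dx=0,dy=0):
    c=np.add(CUP[k],(dx,dy)); robot.servo_line([*c,90],150)
    for z in (86,84,83,82,81):
        robot.servo_line([*c,z],20); s=st(); print(s)
        if s[4][2]>6: break
    grip(1.0); robot.hold(.4); print("rel",st())
    robot.servo_line([*c,190],250)
E
python3 - <<'E'
from h import *
print(rot(YAW["s"]), [kin.ik([*CUP[k],82],rot(YAW[k])) is not None for k in "sml"])
r=find("s"); print(r); pick("s",r[0]); place("s")
im=viewer.read_camera("top"); print(ring(im,"top","s",CUP["s"],157,40)); shot("s_over","side",box=(180,120,380,270))
E
```

```text
[3.10986358e+00 4.45368312e-01 2.72709439e-17] [True, True, True]
(array([ 453.4, -180.8]), 23.7, 83)
grip (5.8, [453.4, -180.8, 42.0], 'w0.381', 'g30.0', [-0.3, 0.3, -1.2])
up (6.6, [452.4, -180.5, 169.0], 'w0.384', 'g30.0', [0.5, -0.7, -2.4])
over (7.5, [611.7, -9.0, 168.9], 'w0.389', 'g30.0', [-0.8, -0.1, -1.4])
None
```

View pics/s_over.png

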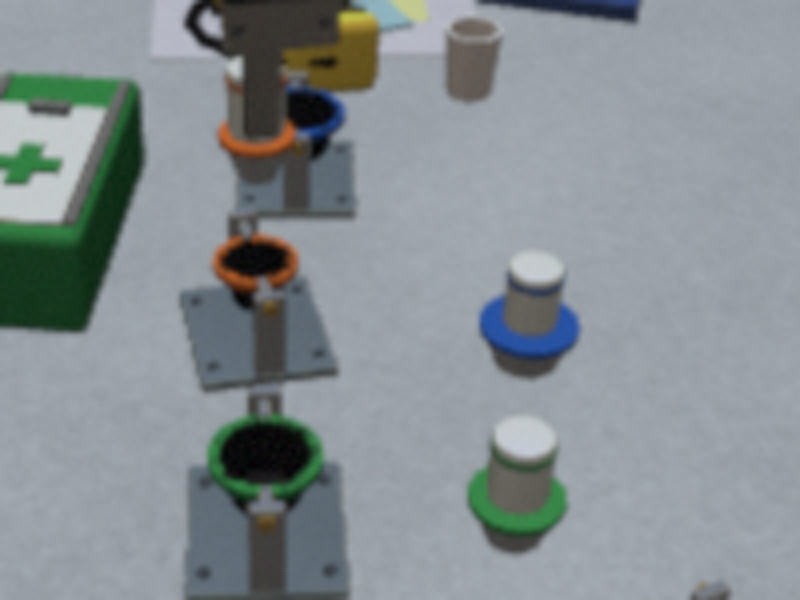

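The small light hangs upright above its cup, collar at (258,135) and cup ring at (256,262). Now I'll seat it.

```bash
python3 - <<'E'
from h import *
seat("s")
im=viewer.read_camera("side"); print(ring(im,"side","s",CUP["s"],66,45))
r=find("m"); print(r)
pick("m",r[0]); place("m"); print(st())
shot("m_over","side",box=(180,120,380,270))
E
```

```text
(8.7, [612.9, -7.0, 86.3], 'w0.390', 'g30.0', [-0.2, -0.3, -1.7])
(8.9, [612.9, -7.3, 84.0], 'w0.384', 'g30.0', [0.8, -1.5, -1.6])
(9.2, [613.0, -7.6, 83.1], 'w0.387', 'g30.0', [0.6, -1.1, -0.8])
(9.4, [613.1, -7.7, 82.5], 'w0.383', 'g30.0', [-0.8, -3.7, 5.0])
(9.7, [613.2, -7.7, 82.2], 'w0.385', 'g30.0', [-2.8, -4.2, 8.9])
rel (11.0, [612.8, -7.0, 81.0], 'w1.001', 'g0.0', [0.2, 0.1, -0.1])
(array([611.1,  -0.9]), 30.7, 154)
(array([447.7, 162.9]), 27.6, 157)
grip (14.7, [447.7, 162.8, 42.0], 'w0.386', 'g29.9', [1.0, -1.1, 0.3])
up (15.5, [446.8, 162.4, 169.0], 'w0.384', 'g29.9', [0.0, -0.6, -1.8])
over (16.1, [587.6, 175.1, 167.6], 'w0.382', 'g29.9', [-0.8, 0.6, -2.6])
(16.1, [587.6, 175.1, 167.6], 'w0.382', 'g29.9', [-0.8, 0.6, -2.6])
```

View pics/m_over.png

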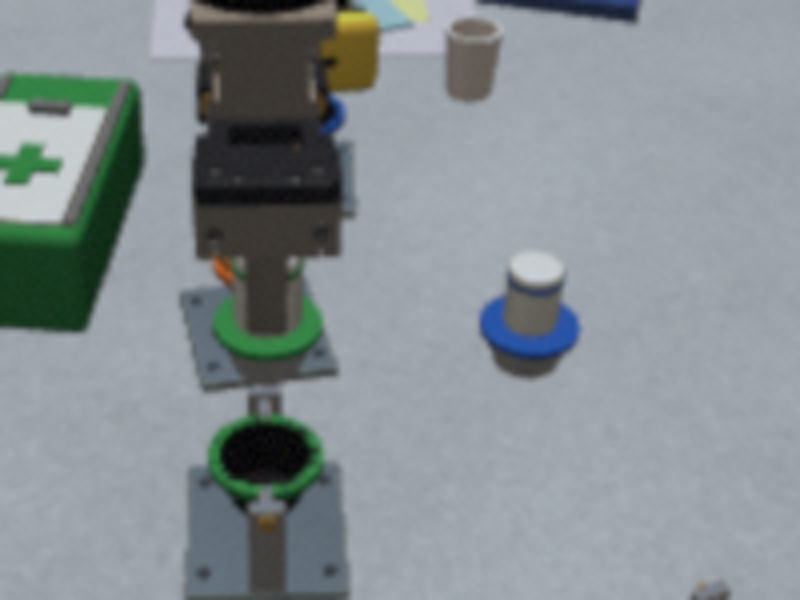

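The medium light hangs upright over the green cup at (265,455). I'll seat it, then carry on with the large light.

```bash
python3 - <<'E'
from h import *
seat("m")
r=find("l"); print(r)
pick("l",r[0]); place("l"); print(st())
shot("l_over","side",box=(180,90,380,240))
E
```

```text
(17.2, [589.0, 175.2, 86.3], 'w0.383', 'g29.9', [0.3, -0.3, -2.2])
(17.5, [588.9, 175.1, 83.9], 'w0.381', 'g29.9', [0.7, 1.0, -2.2])
(17.7, [589.1, 175.1, 83.0], 'w0.385', 'g29.9', [0.1, -0.3, -2.2])
(18.0, [589.2, 175.1, 82.2], 'w0.383', 'g29.9', [0.7, -0.9, -0.0])
(18.2, [589.4, 175.0, 82.0], 'w0.384', 'g30.0', [-1.8, -2.3, 5.8])
rel (19.6, [589.0, 175.2, 81.0], 'w1.000', 'g0.0', [0.4, -0.3, -0.3])
(array([433.6,   1.7]), 32.4, 280)
grip (23.2, [433.6, 1.6, 41.9], 'w0.386', 'g30.0', [0.1, -1.0, 0.3])
up (24.0, [432.7, 1.6, 169.1], 'w0.389', 'g30.0', [0.0, -0.3, -3.4])
over (25.0, [600.4, -200.0, 169.3], 'w0.384', 'g30.0', [-0.1, 0.4, -2.2])
(25.0, [600.4, -200.0, 169.3], 'w0.384', 'g30.0', [-0.1, 0.4, -2.2])
```

View pics/l_over.png

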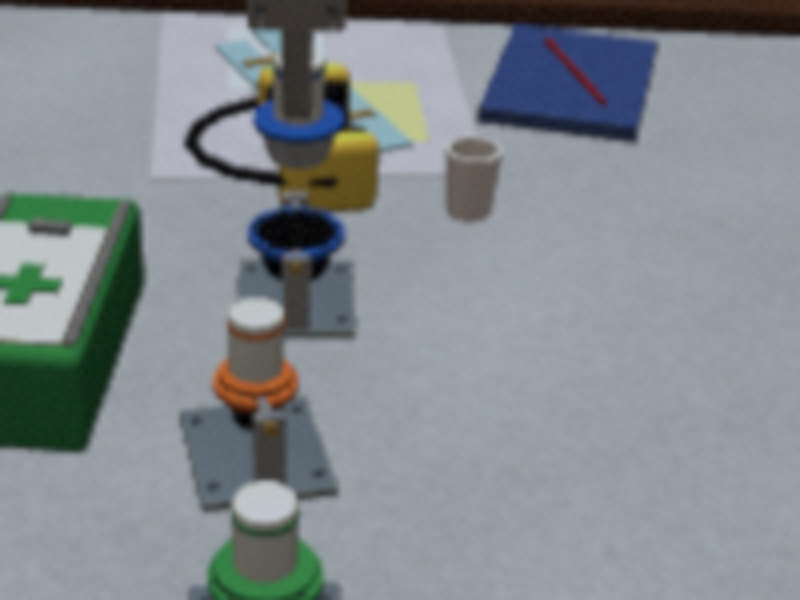

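The small light at (256,340) and the medium at (266,530) sit upright in their cups, and the large one hangs over the blue cup. I'll seat the large light, move aside and check all three.

```bash
python3 - <<'E'
from h import *
seat("l")
robot.movep([420,-100,300],rot(0))
for cam in ("side","top"):
    im=viewer.read_camera(cam); 
    inf=viewer.camera_info(cam);R=np.array(inf["R"]);t=np.array(inf["t"])
    print(cam,[(round(d["confidence"],2),(R.T@(np.array(d["at"])-t)).round(1).tolist()) for d in viewer.pinpoint("light_s",cam)])
    if cam=="side": shot("all","side",box=(200,120,320,270),im=im)
print(st())
E
```

```text
(26.1, [601.0, -202.3, 86.2], 'w0.387', 'g30.0', [-0.4, -0.5, -1.4])
(26.4, [601.1, -202.3, 84.0], 'w0.385', 'g30.0', [0.6, -0.1, -2.7])
(26.6, [601.3, -202.3, 83.2], 'w0.387', 'g30.0', [1.6, 0.6, -0.9])
(26.9, [601.5, -202.4, 82.5], 'w0.388', 'g30.0', [1.1, -0.6, 2.8])
(27.1, [601.7, -202.5, 82.2], 'w0.382', 'g30.0', [-1.2, 0.2, 5.4])
rel (28.5, [601.0, -202.2, 81.0], 'w0.998', 'g0.0', [0.3, -0.1, -0.6])
side [(0.83, [584.9, 173.1, 41.3]), (0.76, [602.0, -205.2, 36.2]), (0.62, [608.6, -10.2, 43.6]), (0.29, [463.0, -360.5, 2.2])]
top [(0.77, [594.6, -198.8, 39.1]), (0.73, [589.4, 176.1, 41.1]), (0.62, [616.0, -8.3, 38.6])]
(30.2, [420.5, -100.4, 299.1], 'w0.998', 'g0.0', [0.7, 0.2, 0.5])
```

View pics/all.png

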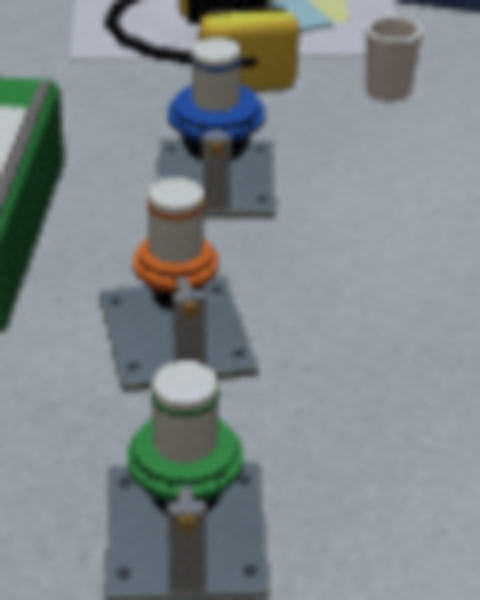

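All three lights are seated upright: blue at (215,80), orange at (176,230) and green at (186,420). Next is the rocking, smallest first.

```bash
cat >> h.py <<'E'
def rock(k,deg=-10,pic=False):
    c=np.array([*CUP[k],62]); y=YAW[k]
    P=lambda a,h=20: c+Ro.from_euler("z",y).apply([h*np.sin(a),0,h*np.cos(a)])
    A=np.radians(np.linspace(0,deg,6))
    assert all(kin.ik(P(a),rot(y,a)) is not None for a in A)
    grip(1.0); robot.movep(P(0,130),rot(y)); robot.servo_line(P(0),150); grip(0.0,10); print("grip",st())
    for a in A[1:]: robot.servo_line(P(a),15,rot(y,a))
    robot.hold(.2); print("tilt",st(),np.degrees(Ro.from_rotvec(robot.observe()["tcp_rot"]).apply([0,0,-1])[[0,1]]).round(1))
    if pic: shot(f"rock_{k}","side",box=(200,120,320,270))
    grip(1.0); robot.hold(1.5); print("free",st())
    robot.servo_line(P(0),30,rot(y)); robot.servo_line(P(0,130),200); robot.hold(.3)
E
python3 - <<'E'
from h import *
rock("s",pic=True)
E
```

```text
grip (33.1, [613.0, -7.7, 82.1], 'w0.385', 'g10.0', [0.5, -2.2, 1.4])
tilt (34.6, [609.9, -8.4, 81.9], 'w0.392', 'g10.0', [2.2, -5.0, 1.8]) [-9.5 -2.7]
free (37.0, [609.5, -8.0, 81.7], 'w1.000', 'g0.0', [0.1, -0.3, 0.1])
```

View pics/rock_s.png

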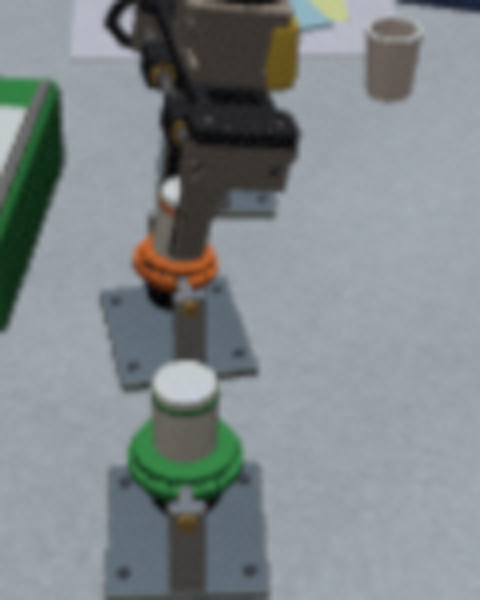

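```bash
python3 - <<'E'
import cv2,numpy as np
a=[cv2.imread(f"pics/{n}.png")[160:310,110:270] for n in("all","rock_s")]
cv2.imwrite("pics/cmp.png",cv2.resize(np.hstack(a),None,fx=2.5,fy=2.5))
E
```

```text
(no output)
```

View pics/cmp.png

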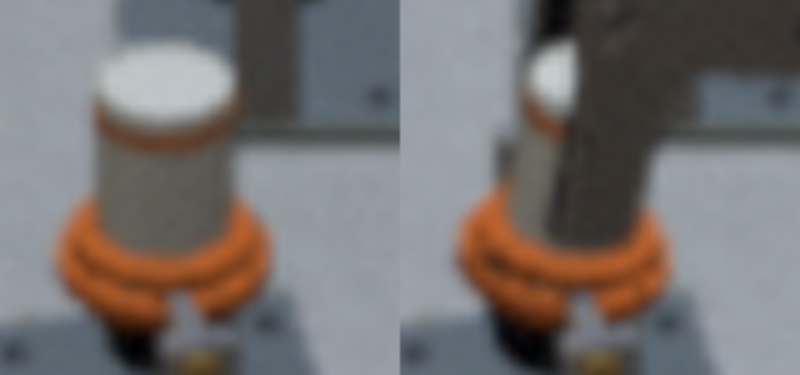

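Side by side, the head leans about 10° when rocked: its left edge goes from vertical to (510,225)→(530,80). The collar and cup ring tilt with it. Now the medium and large lights.

```bash
python3 - <<'E'
from h import *
im=viewer.read_camera("side"); a=im
rock("m"); rock("l")
robot.movep([440,200,300],rot(0)); print(st())
im=viewer.read_camera("side"); shot("after","side",box=(200,120,320,270),im=im)
# keys by colour, top camera, z=34
im=viewer.read_camera("top"); hsv=cv2.cvtColor(im,cv2.COLOR_RGB2HSV)
for n,lo,hi in (("yellow",(22,120,80),(34,255,255)),("red",(0,150,80),(4,255,255)),("white",(0,0,170),(180,40,255))):
    v,u=np.nonzero(cv2.inRange(hsv,lo,hi)); P=plane(np.c_[u,v],"top",34); P=P[np.hypot(*(P-(506,392)).T)<75]
    print(n,P.mean(0).round(1) if len(P) else None,cv2.minEnclosingCircle(np.float32(P)) if len(P) else 0)
for cam in("top","side"):
    if cam=="side": viewer.read_camera(cam)
    inf=viewer.camera_info(cam);R=np.array(inf["R"]);t=np.array(inf["t"])
    for n in("white","yellow","red","black"): print(cam,n,[(R.T@(np.array(d["at"])-t)).round(1).tolist() for d in viewer.pinpoint(f"key_{n}_top",cam)][:1])
E
```

```text
grip (41.2, [589.1, 174.9, 82.0], 'w0.390', 'g10.0', [-0.5, -1.8, 0.4])
tilt (42.6, [585.7, 174.5, 81.7], 'w0.388', 'g10.0', [1.9, -4.2, 1.3]) [-9.8 -1.1]
free (45.1, [585.6, 174.8, 81.7], 'w1.002', 'g0.0', [0.3, 0.6, 0.6])
grip (49.8, [601.0, -202.5, 82.0], 'w0.393', 'g10.0', [-0.0, -1.8, 0.9])
tilt (51.2, [597.8, -202.7, 81.9], 'w0.391', 'g10.0', [1.2, -4.3, 1.5]) [-9.9 -0.6]
free (53.7, [597.5, -202.4, 81.7], 'w0.998', 'g0.0', [0.3, -0.3, -0.3])
(56.7, [440.7, 199.0, 299.7], 'w1.004', 'g0.0', [-0.7, -0.6, -0.0])
yellow None 0
red [547.4 423.8] ((546.69091796875, 423.798583984375), 4.965054035186768)
white [552.3 422.6] ((550.927734375, 422.5632629394531), 9.257782936096191)
top white [[611.8, -7.3, -1.0]]
top yellow []
top red []
top black []
side white [[480.1, 420.6, 35.7]]
side yellow [[471.9, 370.6, 29.9]]
side red [[462.0, -363.7, 1.0]]
side black [[694.6, 337.5, -2.8]]
```

View pics/after.png

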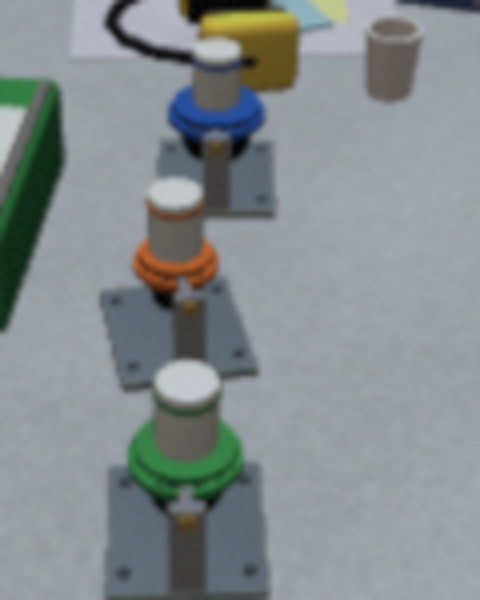

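All three are back and upright: blue (215,80), orange (175,230), green (187,420). The arm hid the keys from the top camera, so I'll move aside and look again.

```bash
python3 - <<'E'
from h import *
robot.movep([420,-60,300],rot(0))
for cam in("top","side"):
    im=viewer.read_camera(cam); hsv=cv2.cvtColor(im,cv2.COLOR_RGB2HSV)
    for n,lo,hi in (("yellow",(22,120,80),(34,255,255)),("red",(0,150,80),(4,255,255)),("white",(0,0,185),(180,40,255))):
        v,u=np.nonzero(cv2.inRange(hsv,lo,hi)); P=plane(np.c_[u,v],cam,33); P=P[np.hypot(*(P-(506,392)).T)<65]
        print(cam,n,len(P),P.mean(0).round(1),np.median(P,0).round(1))
    g=cv2.cvtColor(im,cv2.COLOR_RGB2GRAY); hd={}
    for k in "sml": # centroid of white head top, z=116
        v,u=np.nonzero(cv2.inRange(hsv,(0,0,165),(180,45,255))); P=plane(np.c_[u,v],cam,116); P=P[np.hypot(*(P-CUP[k]).T)<22]
        print(cam,"head",k,len(P),P.mean(0).round(1)-CUP[k] if len(P) else None)
E
```

```text
top yellow 75 [475.8 368.6] [476.5 369.4]
top red 68 [538.  417.2] [538.3 417. ]
top white 58 [483.4 425.5] [482.2 425.7]
top head s 117 [-0.7 -0.5]
top head m 121 [-0.9 -0.3]
top head l 116 [0.2 0.8]
side yellow 160 [474.9 371.6] [474.6 371.6]
side red 172 [536.9 419. ] [536.9 419. ]
side white 148 [481.4 423.7] [481.4 423.7]
side head s 82 [ 0.6 -1.3]
side head m 116 [-2.9 -0.5]
side head l 48 [ 0.1 -0.6]
```

```bash
python3 - <<'E'
from h import *
K=dict(white=(482.3,424.7),yellow=(475.3,370),red=(537.5,418))
grip(0.0,10); r=rot(np.radians(6.6))
for n,c in K.items():
    robot.movep([*c,80],r); robot.servo_line([*c,40],80); robot.hold(.2)
    for z in np.arange(33,24.5,-1):
        robot.servo_line([*c,z],12); robot.hold(.15); o=robot.observe(); f=o["contact_force"][2]
        if f>12: break
    print(n,st()); robot.hold(.3); print(st()[1],st()[4])
    robot.servo_line([*c,80],80); robot.hold(.3)
robot.movep([420,-60,300],rot(0)); grip(1.0); robot.hold(.5); print(st())
im=viewer.read_camera("side"); shot("end",im=im)
E
```

```text
white (65.7, [482.4, 424.7, 28.4], 'w0.002', 'g6.6', [-2.6, -4.3, 13.4])
[482.4, 424.7, 28.3] [-2.2, -4.3, 13.4]
yellow (71.6, [475.4, 370.0, 28.3], 'w0.004', 'g7.2', [-3.5, -4.6, 16.1])
[475.4, 370.0, 28.3] [-2.1, -4.5, 14.1]
red (77.6, [537.6, 418.0, 28.4], 'w0.003', 'g6.2', [-2.4, -3.5, 12.6])
[537.6, 418.0, 28.4] [-3.0, -4.2, 11.8]
(82.8, [420.0, -60.0, 300.0], 'w1.000', 'g0.0', [-0.4, 0.7, 0.4])
```

View pics/end.png

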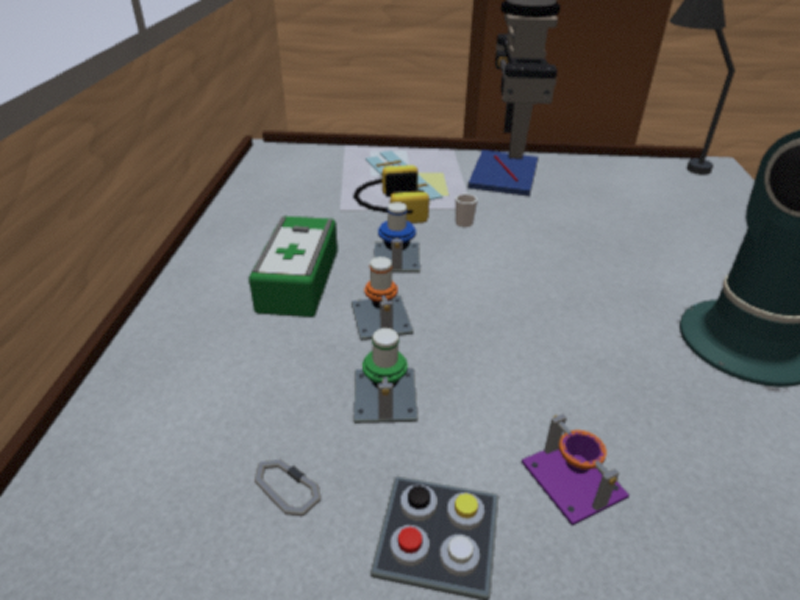

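In the final picture all lights are home, the keys are up and the other things are where they were. Each key reached its stop at 12 N or more, well above the 5 N needed.

```bash
python3 -c "
from cell import robot
print(robot.job_done())"
```

```text
the job is handed in; nothing more can be done
None
```

The job is handed in: all three lights are seated in their own cups, each was rocked about 10° from smallest to largest and swung back level, and the white, yellow and red keys were pressed fully in that order with the black key left alone.

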